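# Open the strut-lidded paint chest and put the jar away

### The job

Put the small capped paint jar away in the wooden paint chest. Lift the lid by its pull tab until you feel the gas struts take over, then let go well short of wide open: the struts alone must carry it fully open, because the stays bend if the lid is pushed by hand, and it must not drop shut. Then stand the jar upright on the bare floor of the chest without dropping it, leave the lid open, and leave the other things on the desk alone.

Things in the scene. Friction and masses are not known exactly. Their poses are not given: they have to be found in the camera images.
- chest: Wooden chest fixed to the desk, 190 (x) x 280 (y) x 90 mm high without lid, walls and floor 12 mm thick. Origin: centre of its underside; x from the tab side to the hinge side, y along the width, z up.
- chest_floor (a point): Middle of the bare floor inside the chest, 12 mm above the desk and 17 mm from the chest's centre towards the tab side; axes as the chest's. Bare for 66 mm either way in x and 105 mm either way in y. Beyond it in +x lies a row of fixed paint tubes 24 mm thick; along each end wall (119 mm off in y) runs a gas strut.
- lid (a joint): Opening angle of the lid, rad: 0 shut, 1.7 at its stop. Below its balance point it falls shut if let go; above, the struts raise it, damped, to the stop in about 2 to 8 s. The balance point varies between about 0.65 and 1.1 rad: there the load at the tab (1 to 4 N at first) vanishes and turns into an upward pull. No part of the robot may touch the lid beyond 1.2 rad.
- lid_hinge (a point): Point on the lid's hinge line (the chest's upper +x edge) at mid-width, level with the lid's underside, 90 mm above the desk. The lid is a wooden board 190 x 280 x 14 mm lying on the walls; its weight varies, about 0.5 to 0.8 kg. Lid axes: x from tab to hinge, y along the hinge line.
- lid_tab (a point): Grip point of the pull tab, a wooden tongue 22 mm wide (y), 10 mm thick, sticking out 52 mm from the middle of the lid's front edge. The point is mid-thickness, 36 mm out from that edge, 226 mm from the hinge line, 7 mm above the lid's underside; lid shut, 97 mm above the desk, free beneath. Pinched lightly on its sides it pivots between the fingers.
- jar: Small white paint jar with a black cap and a paper label, 50 mm diameter, 62 mm high, 0.13 to 0.21 kg, standing on the desk to one side of the chest. Origin: centre of its underside, z up.
- candle: Bystander: candle in a glass tumbler, 72 mm diameter, 85 mm high, standing on the other side of the chest. Origin: centre of its underside.
- brush_pot: Bystander: greenish glass pot with brushes, 52 mm diameter, 95 mm high, brushes to 205 mm. Origin: centre of its underside.
- tin_lid: Bystander: flat grey round tin, 68 mm diameter, 22 mm high. Origin: centre of its underside.
There are look-alikes about, which are no part of the job. Leave any blue or orange look-alike of the jar alone.

How it is judged:
On the way:
1. the lid has risen fully open, carried by its struts, with nothing touching it (value of joint lid above 1.55 rad and contact force between lid and anything else below 0.1 N), for 0.2 s.
At the end, for the whole second after the job is handed in: The lid stands open on its struts (over 1.55 rad, its stop is at 1.7) and the jar stands released, at rest and upright (within 0.12 rad) on the bare floor of the chest (underside within 5 mm of the floor, clear of the tubes and of the struts) (value of joint lid above 1.55 rad and x of jar in the frame of chest between -0.065 and 0.04 m and y of jar in the frame of chest between -0.095 and 0.095 m and z of jar in the frame of chest below 0.017 m and angle between jar's own z axis and vertical below 0.12 rad and linear speed of jar below 0.03 m/s and contact force between jar and the fingers below 0.1 N); the robot touches nothing.
It fails at once if the robot touched the lid beyond about 1.25 rad instead of leaving it to the struts (value of joint lid above 1.25 rad and contact force between any of the fingers, the arm and lid above 0.3 N).
It fails at once if the lid dropped shut (value of joint lid below 0.12 rad and velocity of joint lid below -0.6 rad/s).
It fails at once if the jar was dropped (linear speed of jar above 0.5 m/s and contact force between jar and the fingers below 0.05 N).
It fails at once if a bystander was moved or tipped (distance of any of candle, brush_pot, tin_lid from where it was at the start of the episode above 0.03 m or angle between any of candle, brush_pot's own z axis and vertical above 0.3 rad).
It also fails if it takes over 64 s, if anything falls off the work surface, if the arm or the gripper's body presses on something with over 40 N, if the wrist force passes 120 N, or if a joint passes its speed limit or range.

### The arm

A 6-joint arm with a two-finger parallel gripper is mounted at the origin on the work surface. World frame = base frame: x ahead of the robot, y to its left, z up, the work surface at z = 0. Lengths are in m, angles in rad, forces in N, time in s.
With the tool pointing down it reaches from about 0.35 to 0.85 m from the base axis. Payload 8.1 kg.
Tool frame: the origin (TCP) lies at the very end of the fingers, on their centre line; the grasp point (between the pads) lies 19 mm behind it; z points along the fingers, y is the direction in which the jaws open and shut (so a half turn about z gives the same grasp; the last joint's range is limited). The gripper opens to 93 mm and grips with 3 to 60 N. Pads are 15 mm wide; open, the fingers measure 128 mm over their backs; the gripper's body (75 mm by 188 mm) begins 65 mm behind the grasp point.
Start: joints at [-1.419, 0.13, 1.488, -0, 1.523, -0.085], TCP at [0.141, -0.583, 0.219] pointing down, gripper open.
Joint ranges: [-2.96, 2.96], [-0.89, 2.26], [0.02, 2.5], [-1.34, 4.48], [0, 2.73], [-2.66, 2.66]. Speed limits (rad/s): [2.39, 2.39, 2.79, 3.14, 3.14, 3.14].

### API

Orientations are given as a rotation vector (axis times angle).
In Python, from plant import * gives the robot as it stands.
- The arm moves only by the tool apply_moves, never from a script. Its argument "commands" is one flat list of numbers, 7 for each row, row after row: the shift along the world's x, y, z in cm, then the turn, a rotation vector about the world's x, y, z in rad, then the finger opening in cm, from 0 to 9.3. A call has 1 to 8 rows; each row shifts and turns the pose as measured when the row begins; what a row does not reach is not made up. A row lasts 1/8 s, in which the tool goes at most 62.5 mm and 10.7 degrees, less where a joint would pass 70% of its speed; a pose out of reach is approached as far as the arm can. A call with a gripper value outside its range is refused whole. The fingers move at their own pace and stop on an object; "squeeze" is the grip in N (left out, the last holds). Time passes only in rows, so rows that do not move let the fingers close. It gives the time, the measured TCP pose, the force and the opening at its end, in the units of the state.
- read_state(): the state, without advancing time (a new reading comes with each control period).
- read_camera(name): name is "scene" or "top"; returns (picture, depth): 420x560x3 uint8, blue, green, red; 420x560 float32, m along the optical axis (not along the pixel's ray), 0 where there is no reading.
- camera_model(name): a dict with "intrinsics" (3x3 intrinsics, pixels), "R" (3x3) and "t" (3): a world point X has camera coordinates R X + t. Camera axes: x right, y down, z forward; pixel columns grow to the right and rows downward; lengths in m; the calibration is good to about 2 mm. A picture is of the moment at which its call begins. camera_model takes no time and is no camera call.
- close_job(): hands the job in, once; it reports no verdict.
Trained networks look in the newest picture that a camera, given by its name, has taken for a name from the list of things; names that differ only in an ending like _2 or _b are one class to them, and where a whole thing is asked for, a point or a joint stands for the part that bears it (a point fixed in the world has none). Each returns a list of dicts, best first, with "conf" (0 to 1); they miss things now and then, are a little off and sometimes report something else, mostly with a low value. They report only what shows in the picture. A call takes as long as a camera call. They do not tell look-alikes from the thing itself.
- find_in(query, camera): "point" ([x, y, z] in m, in the coordinates of the camera as it stood for that picture, good to about 4 mm: the middle of the surface that is visible of it).
- cut_out(query, camera): "mask" (420x560 bool, what is visible of it).
- spot_point(query, camera): "point" ([x, y, z] in m, in the coordinates of the camera as it stood for that picture, good to about 4 mm: a listed point, or the origin of a listed thing).
The state is a dict: "t": time; "q": joint angles; "dq": joint speeds; "joint_torque": joint torques, N m; "tool_pos": TCP position; "orientation": TCP orientation; "force": force on the tool from outside, world axes, zero at the start; "wrist_torque": the same for the moment, N m; "opening": finger opening in m.
Only numpy, scipy, OpenCV 4.12 (cv2) and the standard library are available. Lean on these libraries where they do the work, as an engineer would, in place of code of your own. Each camera call takes 0.05 s, during which the arm holds its last target. There are 200 camera calls.

## Working session

There is one attempt and no reset: what is moved stays moved. The work goes in short steps, Python scripts to look and compute and a tool call to move; the robot and the scene stay as the last step left them, time stands still between calls to the robot, and variables do not carry over. Pictures are saved under pics/ and viewed, about 8 in all and at most 12, crops included, and the job is handed in when it is done.

Besides the shell and the picture viewer there is one more tool, called as a command line: name --argument value ..., lists and objects as JSON in quotes. apply_moves: Moves the arm, as the interface text tells. Its arguments: {"type":"object","properties":{"commands":{"type":"array"},"squeeze":{"type":"number"}},"required":["commands"]}

```bash
mkdir -p pics
cat > h.py <<'E'
from plant import *
import numpy as np, cv2
def w(p,cam):
    m=camera_model(cam); return np.array(m["R"]).T@(np.array(p)-np.array(m["t"]))
def px(X,cam):
    m=camera_model(cam); c=np.array(m["R"])@X+np.array(m["t"]); u=np.array(m["intrinsics"])@c; return u[:2]/u[2]
def cloud(d,cam):
    m=camera_model(cam); K=np.array(m["intrinsics"]); v,u=np.mgrid[:d.shape[0],:d.shape[1]]
    c=np.stack([(u-K[0,2])/K[0,0]*d,(v-K[1,2])/K[1,1]*d,d],-1)
    return (c-np.array(m["t"]))@np.array(m["R"])
E
python3 - <<'E'
from h import *
np.set_printoptions(precision=3,suppress=True)
ims=[]
for c in("scene","top"):
    im,d=read_camera(c); np.savez(f"pics/{c}0.npz",im=im,d=d); cv2.imwrite(f"pics/{c}0.png",im)
    for q in("lid_tab","lid_hinge","jar","chest_floor","candle","brush_pot","tin_lid","chest"):
        for r in spot_point(q,c)[:4]:
            X=w(r["point"],c); print(c,q,X,round(r["conf"],2),px(X,c).astype(int))
print(read_state())
E
```

```text
scene lid_tab [ 0.461 -0.031  0.093] 0.76 [259 178]
scene lid_tab [ 0.594 -0.015 -0.001] 0.74 [277 237]
scene lid_hinge [ 0.686 -0.002  0.088] 0.8 [290 242]
scene jar [0.496 0.323 0.001] 0.66 [385 188]
scene jar [ 0.402  0.329 -0.003] 0.58 [375 167]
scene candle [ 0.502 -0.341  0.004] 0.57 [149 232]
scene brush_pot [ 0.609  0.379 -0.005] 0.63 [419 215]
scene tin_lid [ 0.657 -0.375 -0.006] 0.79 [139 286]
scene chest [ 0.591 -0.013 -0.   ] 0.92 [277 236]
top lid_tab [ 0.508 -0.335  0.004] 0.66 [399 229]
top lid_tab [ 0.457 -0.028  0.093] 0.58 [290 246]
top lid_hinge [ 0.683 -0.004  0.096] 0.9 [283 158]
top jar [ 0.501  0.321 -0.006] 0.84 [166 226]
top jar [ 0.472  0.418 -0.   ] 0.69 [130 236]
top jar [0.399 0.328 0.002] 0.63 [161 263]
top jar [ 0.589 -0.016  0.001] 0.57 [286 198]
top chest_floor [ 0.681 -0.002  0.092] 0.71 [283 159]
top candle [ 0.507 -0.336  0.001] 0.69 [399 229]
top candle [ 0.456 -0.026  0.095] 0.29 [290 246]
top brush_pot [ 0.612  0.384 -0.002] 0.95 [145 186]
top tin_lid [ 0.654 -0.372 -0.002] 0.88 [411 178]
top chest [ 0.591 -0.014 -0.002] 0.59 [286 197]
top chest [ 0.459 -0.029  0.093] 0.44 [291 245]
{'t': 0.9, 'q': array([-1.419,  0.13 ,  1.488, -0.   ,  1.523, -0.085]), 'dq': array([ 0.002,  0.001,  0.   , -0.   ,  0.   ,  0.002]), 'joint_torque': array([  0.001, -55.975, -49.206,   0.077,   0.022,  -0.   ]), 'tool_pos': array([ 0.141, -0.583,  0.219]), 'orientation': array([-3.12 , -0.371,  0.   ]), 'force': array([-0.311, -0.006,  0.478]), 'wrist_torque': array([ 0.004, -0.041, -0.037]), 'opening': 0.09301505575715246}
```

Run:
```python
import cv2,numpy as np
a=cv2.imread("pics/scene0.png");b=cv2.imread("pics/top0.png")
cv2.imwrite("pics/both0.png",np.vstack([cv2.resize(a[100:320,60:500],(800,400))[:300],cv2.resize(b[110:310,90:490],(600,300),interpolation=cv2.INTER_CUBIC).repeat(1,0) if False else cv2.resize(b[130:290,80:507],(800,300))]))
```

```text
(no output)
```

View pics/both0.png

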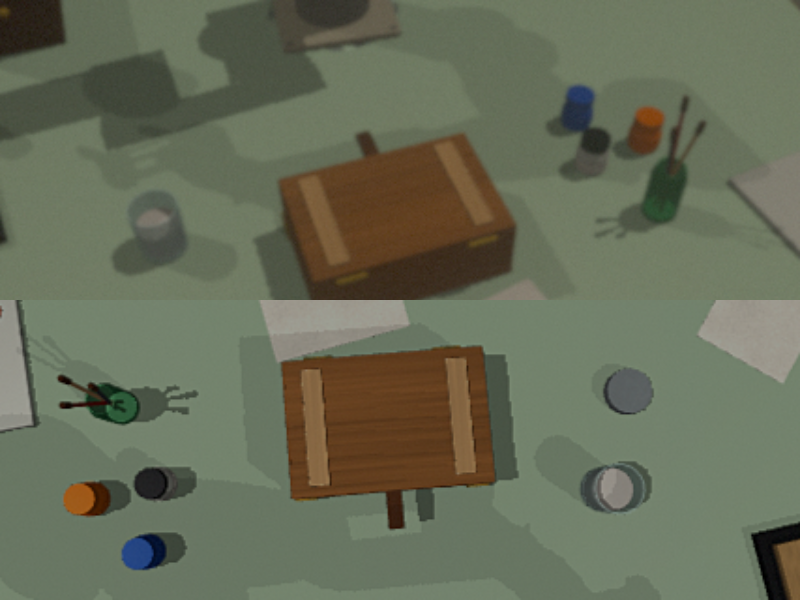

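The white, black-capped jar is at about (0.50, 0.32). Its blue and orange look-alikes are at (0.40, 0.33) and (0.47, 0.42). Next I refine the positions from the saved depth.

Run:
```python
from h import *
np.set_printoptions(precision=4,suppress=True)
for c in("top","scene"):
    f=np.load(f"pics/{c}0.npz"); P=cloud(f["d"],c).reshape(-1,3); P=P[f["d"].ravel()>0]
    near=lambda x,y,r:np.hypot(P[:,0]-x,P[:,1]-y)<r
    L=P[near(.591,-.014,.22)&(P[:,2]>.094)&(P[:,2]<.115)]
    r=cv2.minAreaRect((L[(L[:,0]>0.51)][:,:2]).astype(np.float32)); print(c,"lid",r,np.median(L[:,2]))
    T=P[near(.455,-.03,.05)&(P[:,2]>.08)&(P[:,2]<.12)&(P[:,0]<.475)]
    if len(T): print("tab",T.mean(0),T.min(0),T.max(0),len(T))
    J=P[near(.5,.322,.045)&(P[:,2]>.053)]
    print("jar",cv2.minEnclosingCircle(J[:,:2].astype(np.float32)),np.median(J,axis=0),len(J))
print(read_state()["t"])
```

```text
top lid ((0.5920724272727966, -0.013801410794258118), (0.19235210120677948, 0.2801511883735657), 6.017884731292725) 0.10462260627034892
tab [ 0.4594 -0.0275  0.1023] [ 0.4443 -0.0382  0.0984] [ 0.475  -0.0171  0.1084] 109
jar ((0.49780628085136414, 0.31928807497024536), 0.022420840337872505) [0.4983 0.3186 0.0621] 231
scene lid ((0.5960993766784668, -0.014595553278923035), (0.19521719217300415, 0.28020402789115906), 5.71420431137085) 0.1037716792579315
tab [ 0.4603 -0.0299  0.1008] [ 0.4432 -0.0413  0.0924] [ 0.475  -0.0186  0.1053] 72
jar ((0.5001445412635803, 0.3174671232700348), 0.023884523659944534) [0.5033 0.3167 0.0608] 175
0.9
```

apply_moves --commands '[2.8,4.9,0,0,0,-0.067,5,2.8,4.9,0,0,0,-0.067,5,2.8,4.9,0,0,0,0,5,2.8,4.9,0,0,0,0,5,2.8,4.9,0,0,0,0,5,2.8,4.9,0,0,0,0,5,2.8,4.9,0,0,0,0,5,2.8,4.9,0,0,0,0,5]' --squeeze 12

```text
t: 1.9
tool_pos: [0.3676, -0.1819, 0.2182]
orientation: [3.137, 0.142, 0.005]
force: [1.2, -0.4, -0.0]
opening: 0.0502
```

apply_moves --commands '[2.8,4.6,0,0,0,0.01,5,2.8,4.6,-1,0,0,0,5,2.8,4.6,-1,0,0,0,5,1.0,1.7,-1,0,0,0,5,0,0,0,0,0,0,5]'

```text
t: 2.52
tool_pos: [0.4655, -0.0179, 0.1892]
orientation: [3.134, 0.168, 0.013]
force: [-0.5, -0.5, 0.3]
opening: 0.0499
```

```bash
cat > st.py <<'E'
from h import *
from scipy.spatial.transform import Rotation as R
np.set_printoptions(precision=4,suppress=True)
s=read_state(); r=R.from_rotvec(s["orientation"]).as_matrix()
y=r[:,1]*np.sign(r[1,1]); print("t",s["t"],"pos",s["tool_pos"],"psi",np.arctan2(-y[0],y[1]),"z",r[:,2],"F",s["force"],"T",s["wrist_torque"],"q6",s["q"][5],"op",s["opening"])
t=np.array([.461,-.028,.097-.019]); print("to tab cm",(t-s["tool_pos"])*100)
E
python3 st.py
```

```text
t 2.525 pos [ 0.4655 -0.0179  0.1892] psi 0.1068494092309841 z [ 0.0083 -0.0028 -1.    ] F [-0.5099 -0.5219  0.3203] T [-0.043   0.0443  0.037 ] q6 1.3166562552957533 op 0.049889496188167654
to tab cm [ -0.4461  -1.0054 -11.1167]
```

apply_moves --commands '[-0.4,-1.0,-2,0,0,0,5,0,0,-3,0,0,0,5,0,0,-3,0,0,0,5,0,0,-3,0,0,0,5,0,0,0,0,0,0,5]'

```text
t: 3.15
tool_pos: [0.4575, -0.0357, 0.0738]
orientation: [3.132, 0.158, 0.012]
force: [0.3, -0.0, 0.7]
opening: 0.0502
```

```bash
python3 st.py
python3 - <<'E'
from h import *
a,_=read_camera("scene");b,_=read_camera("top")
cv2.imwrite("pics/g1.png",np.hstack([cv2.resize(a[110:210,200:330],(390,300)),cv2.resize(b[190:290,220:350],(390,300))]))
E
```

```text
t 3.15 pos [ 0.4575 -0.0357  0.0738] psi 0.10062751309377811 z [ 0.0082 -0.0052 -1.    ] F [ 0.2956 -0.0066  0.6549] T [ 0.0312  0.0255 -0.0606] q6 1.2847272404108958 op 0.050168902464717266
to tab cm [0.3458 0.765  0.4173]
```

View pics/g1.png

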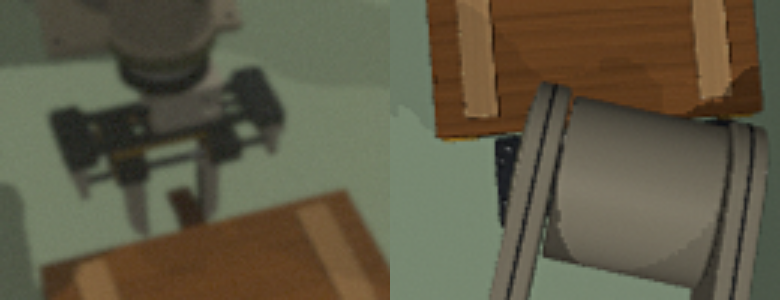

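The fingers straddle the tab but sit about 8 mm off towards −y: in the scene crop the tab is at px 185 and the fingers at 140 and 205. I'll centre them and close.

apply_moves --commands '[0.3,0.7,0.4,0,0,0,5,0,0,0,0,0,0,5]'

```text
t: 3.5
tool_pos: [0.4653, -0.0293, 0.0843]
orientation: [3.13, 0.156, 0.028]
force: [0.8, 0.6, 0.6]
opening: 0.0501
```

```bash
python3 st.py
```

```text
t 3.5 pos [ 0.4653 -0.0293  0.0843] psi 0.09971929395877902 z [ 0.0182 -0.0068 -0.9998] F [0.7932 0.6206 0.6432] T [ 0.0006  0.0486 -0.0535] q6 1.3023404208793148 op 0.05013988993250819
to tab cm [-0.4349  0.1251 -0.6267]
```

apply_moves --commands '[-0.3,0.1,-0.4,0,0.01,0,5,0,0,0,0,0,0,1.5,0,0,0,0,0,0,1.5,0,0,0,0,0,0,1.5]'

```text
t: 4.0
tool_pos: [0.4631, -0.0276, 0.0813]
orientation: [3.131, 0.158, 0.014]
force: [-1.6, 19.4, 1.9]
opening: 0.0249
```

```bash
python3 st.py
```

```text
t 4.0 pos [ 0.4631 -0.0276  0.0813] psi 0.10102230031970953 z [ 0.0095 -0.0066 -0.9999] F [-1.6295 19.4373  1.9039] T [3.4549 0.3266 0.0396] q6 1.3052640223806566 op 0.024860350135088697
to tab cm [-0.2073 -0.043  -0.3282]
```

apply_moves --commands '[0,0.2,0,0,0,0,1.5,0,0,0,0,0,0,1.5]'

```text
t: 4.25
tool_pos: [0.4629, -0.026, 0.0812]
orientation: [3.13, 0.158, 0.014]
force: [-0.5, -0.7, 0.4]
opening: 0.022
```

```bash
python3 st.py
```

```text
t 4.25 pos [ 0.4629 -0.026   0.0812] psi 0.10116344014902273 z [ 0.0091 -0.0076 -0.9999] F [-0.4851 -0.6601  0.3888] T [0.1221 0.0216 0.0149] q6 1.3096887335683793 op 0.02201331129454571
to tab cm [-0.1904 -0.1992 -0.3216]
```

apply_moves --commands '[0.1,0.01,1.1,0,0,0,1.5,0.1,0.01,1.1,0,0,0,1.5,0.2,0.02,1.1,0,0,0,1.5,0.2,0.02,1.1,0,0,0,1.5,0,0,0,0,0,0,1.5,0,0,0,0,0,0,1.5]'

```text
t: 5.0
tool_pos: [0.4692, -0.0253, 0.1285]
orientation: [3.13, 0.159, 0.014]
force: [-0.1, -1.5, -1.5]
opening: 0.0219
```

```bash
cat >> st.py <<'E'
H=np.array([.686,-.004,.09]); g=s["tool_pos"]-.019*r[:,2]-H; u=g[0]*.9947+g[1]*.1028; v=-g[0]*.1028+g[1]*.9947
th=np.arctan2(g[2],-u)-np.arctan2(.010,.2235)
print("theta",th,"rad",np.hypot(u,g[2]),"lat",v,"tangF(-=load)",s["force"]@np.array([np.sin(th)*.9947,np.sin(th)*.1028,np.cos(th)]),"rad",s["force"]@np.array([-np.cos(th)*.9947,-np.cos(th)*.1028,np.sin(th)]))
E
python3 st.py
```

```text
t 5.0 pos [ 0.4692 -0.0253  0.1285] psi 0.1011974029597251 z [ 0.0092 -0.0075 -0.9999] F [-0.1199 -1.4969 -1.4846] T [-0.0336 -0.0602  0.0591] q6 1.3125424499523424 op 0.021908774533400996
to tab cm [-0.8213 -0.2671 -5.0528]
theta 0.21330041969264776 rad 0.2254526894847976 lat 0.0012289789299480929 tangF(-=load) -1.508744345945519 rad -0.047356389714509305
```

apply_moves --commands '[0.3,0.03,1.05,0,0,0,1.5,0.35,0.035,1.05,0,0,0,1.5,0.4,0.04,1.0,0,0,0,1.5,0.45,0.045,1.0,0,0,0,1.5,0.5,0.05,1.0,0,0,0,1.5,0.55,0.055,0.95,0,0,0,1.5,0.6,0.06,0.9,0,0,0,1.5,0,0,0,0,0,0,1.5]'

```text
t: 6.0
tool_pos: [0.5032, -0.0218, 0.2033]
orientation: [3.13, 0.159, 0.015]
force: [-0.5, -0.2, 0.2]
opening: 0.0219
```

```bash
python3 st.py
```

```text
t 6.0 pos [ 0.5032 -0.0218  0.2033] psi 0.10139436710558872 z [ 0.0096 -0.0072 -0.9999] F [-0.4619 -0.1708  0.2002] T [0.1075 0.1681 0.0516] q6 1.3291463038326072 op 0.021850036599617657
to tab cm [ -4.2238  -0.6239 -12.5279]
theta 0.5791353376505004 rad 0.22643998289687448 lat 0.0012760605750307824 tangF(-=load) -0.09349890983533296 rad 0.5087866332902957
```

apply_moves --commands '[0.6,0.06,0.85,0,0,0,1.5,0.7,0.07,0.85,0,0,0,1.5,0.7,0.07,0.8,0,0,0,1.5,0,0,0,0,0,0,1.5,0,0,0,0,0,0,1.5]'

```text
t: 6.62
tool_pos: [0.5246, -0.0195, 0.2295]
orientation: [3.13, 0.159, 0.014]
force: [0.2, -0.1, -0.9]
opening: 0.0218
```

```bash
python3 st.py
```

```text
t 6.625 pos [ 0.5246 -0.0195  0.2295] psi 0.10148435488945194 z [ 0.009  -0.0069 -0.9999] F [ 0.2373 -0.0806 -0.9191] T [0.1257 0.1659 0.0576] q6 1.3387514353407353 op 0.021768760699554662
to tab cm [ -6.3579  -0.8496 -15.1502]
theta 0.7287908345972102 rad 0.22686792192767644 lat 0.0013213302237385961 tangF(-=load) -0.5339543275600206 rad -0.7820273837499354
```

apply_moves --commands '[0,0,0,0,0,0,1.5]'

```text
t: 6.75
tool_pos: [0.5245, -0.0195, 0.2294]
orientation: [3.13, 0.159, 0.013]
force: [-0.7, 0.5, -0.2]
opening: 0.0217
```

```bash
python3 st.py
```

```text
t 6.75 pos [ 0.5245 -0.0195  0.2294] psi 0.10145619204167923 z [ 0.0089 -0.007  -0.9999] F [-0.6655  0.4591 -0.2341] T [0.096  0.0465 0.1107] q6 1.3387540776421025 op 0.021733716227229447
to tab cm [ -6.3473  -0.8471 -15.1376]
theta 0.7280694263417338 rad 0.22685559160335148 lat 0.001307854307619205 tangF(-=load) -0.583845835736688 rad 0.303071145666316
```

apply_moves --commands '[0.75,0.08,0.75,0,0,0,1.5,0.8,0.08,0.7,0,0,0,1.5,0.85,0.085,0.7,0,0,0,1.5,0,0,0,0,0,0,1.5,0,0,0,0,0,0,1.5]'

```text
t: 7.38
tool_pos: [0.5502, -0.0168, 0.2524]
orientation: [3.13, 0.159, 0.013]
force: [0.2, 0.3, 0.1]
opening: 0.0217
```

```bash
cat > avg.py <<'E'
from h import *
F=[]
for i in range(10): read_camera("top"); F.append(read_state()["force"])
print("meanF",np.mean(F,0).round(2),"sem",(np.std(F,0)/10**.5).round(2))
E
python3 avg.py; python3 st.py
```

```text
meanF [ 0.   -0.19 -0.08] sem [0.1  0.17 0.17]
t 7.875 pos [ 0.55   -0.0168  0.2522] psi 0.10147759354887792 z [ 0.0087 -0.0067 -0.9999] F [-0.1254  0.198  -0.7124] T [0.1869 0.0454 0.0913] q6 1.3494230365466453 op 0.021677646551250523
to tab cm [ -8.9015  -1.1194 -17.4218]
theta 0.8796959572783899 rad 0.2270129025916769 lat 0.0013845498472073395 tangF(-=load) -0.5345245324004503 rad -0.4824068054155123
```

apply_moves --commands '[0.9,0.09,0.65,0,0,0,1.5,1.0,0.1,0.6,0,0,0,1.5,0,0,0,0,0,0,1.5,0,0,0,0,0,0,1.5]'

```text
t: 8.38
tool_pos: [0.5707, -0.0146, 0.2661]
orientation: [3.13, 0.159, 0.014]
force: [-1.4, -0.1, 1.4]
opening: 0.022
```

```bash
python3 avg.py; python3 st.py
python3 - <<'E'
from h import *
a,d=read_camera("scene");P=cloud(d,"scene").reshape(-1,3);P=P[d.ravel()>0]
u=(P[:,:2]-[.686,-.004])@[.9947,.1028]; v=(P[:,:2]-[.686,-.004])@[-.1028,.9947]; z=P[:,2]-.09
k=(abs(v)<.13)&(u<.03)&(u>-.15)&(z>.02)&(z<.19)&(abs(v)>.075)
print(k.sum()); 
A=np.c_[u[k],z[k]]; 
for _ in range(5):
    m=np.median(A,0); _,_,V=np.linalg.svd(A-A.mean(0),full_matrices=False); e=abs((A-A.mean(0))@V[1]); A=A[e<max(.004,np.percentile(e,80))]
print("lid angle",np.arctan2(abs(V[0][1]),abs(V[0][0])),V[0],A.mean(0),len(A))
cv2.imwrite("pics/l1.png",cv2.resize(a[60:300,130:450],(800,600)))
E
```

```text
meanF [-0.35  0.1   0.7 ] sem [0.1  0.14 0.19]
t 8.875 pos [ 0.5704 -0.0147  0.2659] psi 0.1014713344426172 z [ 0.0089 -0.0065 -0.9999] F [-0.2596  0.5608 -0.2844] T [0.2454 0.1221 0.1346] q6 1.3572064004382207 op 0.02161976409055587
to tab cm [-10.9355  -1.3319 -18.7901]
theta 0.9881366090003743 rad 0.22695438583555144 lat 0.0014046000593958968 tangF(-=load) -0.32397055754192394 rad -0.12713796834922533
3555
lid angle 0.9852789227081223 [ 0.55263067 -0.83342626] [-0.04546041  0.09598372] 3083
```

View pics/l1.png

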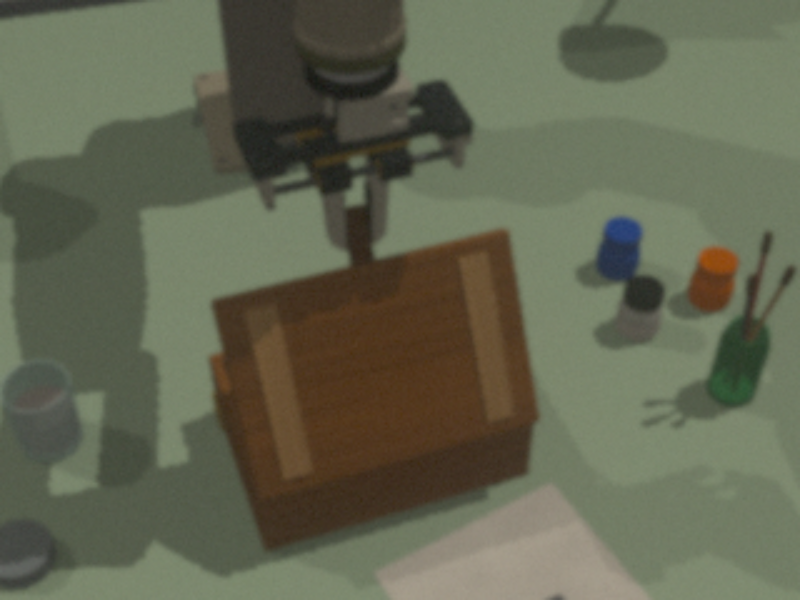

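apply_moves --commands '[0.9,0.09,0.55,0,0,0,1.5,0.8,0.08,0.45,0,0,0,1.5,0,0,0,0,0,0,1.5,0,0,0,0,0,0,1.5]'

```text
t: 9.43
tool_pos: [0.5889, -0.0127, 0.2761]
orientation: [3.131, 0.159, 0.013]
force: [0.2, 0.1, 0.4]
opening: 0.0218
```

```bash
python3 avg.py; python3 st.py
```

```text
meanF [ 0.55  0.44 -0.47] sem [0.15 0.23 0.08]
t 9.925 pos [ 0.5885 -0.0127  0.2759] psi 0.10151349165052143 z [ 0.0082 -0.0063 -0.9999] F [ 0.2813  1.2274 -0.7212] T [0.2402 0.0693 0.1272] q6 1.363728435672472 op 0.022197208845519668
to tab cm [-12.7532  -1.5255 -19.7911]
theta 1.080004349807645 rad 0.22713602799894578 lat 0.0014555596176075748 tangF(-=load) 0.018110168611865266 rad -0.8274234403106826
```

The tangential force has turned from a load (−1.5 N at 0.2 rad) to a slight upward pull (+0.3 N at 1.08 rad). I release here and keep the fingers around the tab while I watch.

apply_moves --commands '[0,0,0,0,0,0,5,0,0,0,0,0,0,5]'

```text
t: 10.18
tool_pos: [0.5885, -0.013, 0.2762]
orientation: [3.13, 0.158, 0.013]
force: [0.2, 0.1, -0.4]
opening: 0.0373
```

```bash
cat > lid.py <<'E'
from h import *
def lid(cam="scene"):
    a,d=read_camera(cam);P=cloud(d,cam).reshape(-1,3);P=P[d.ravel()>0]
    u=(P[:,:2]-[.686,-.004])@[.9947,.1028]; v=(P[:,:2]-[.686,-.004])@[-.1028,.9947]; z=P[:,2]-.09
    k=(abs(v)<.13)&(u<.10)&(u>-.18)&(z>.03)&(z<.19)&(abs(v)>.075); A=np.c_[u[k],z[k]]
    if len(A)<50: return len(A)
    for _ in range(6):
        _,_,V=np.linalg.svd(A-A.mean(0),full_matrices=False); e=abs((A-A.mean(0))@V[1]); A=A[e<max(.004,np.percentile(e,85))]
    V=V[0]*np.sign(V[0][1]); return round(np.arctan2(V[1],-V[0]),3),A.mean(0).round(3),len(A),read_state()["t"]
if __name__=="__main__":
    print(lid()); print(lid())
E
python3 lid.py; python3 st.py
```

```text
(np.float64(1.174), array([-0.029,  0.109]), 2861, 10.225)
(np.float64(1.197), array([-0.027,  0.111]), 2822, 10.275)
t 10.275 pos [ 0.5886 -0.013   0.2762] psi 0.10121027574815729 z [ 0.0086 -0.0067 -0.9999] F [ 0.5156 -0.7504  0.4717] T [-0.0231  0.0038  0.0303] q6 1.363859453066449 op 0.045072320080468395
to tab cm [-12.7568  -1.5019 -19.817 ]
theta 1.0805145358549633 rad 0.2273672599385732 lat 0.0012262356585116367 tangF(-=load) 0.6065411474899053 rad 0.21094246246181134
```

The lid is rising on its own and is now at 1.20 rad. I back off in −x straight away.

apply_moves --commands '[-4,-0.4,0,0,0,0,6,-5,-0.5,0,0,0,0,7,-4,0,0,0,0,0,8,0,5,0,0,0,0.15,8]'

```text
t: 10.78
tool_pos: [0.4551, 0.0257, 0.2745]
orientation: [3.11, 0.389, 0.011]
force: [0.7, -0.1, -0.1]
opening: 0.0794
```

```bash
python3 lid.py; python3 st.py
```

```text
(np.float64(1.584), array([0.017, 0.116]), 2145, 10.825)
(np.float64(1.63), array([0.023, 0.116]), 2031, 10.875)
t 10.875 pos [0.4561 0.0305 0.2748] psi 0.2574139466704579 z [ 0.0083 -0.0042 -1.    ] F [ 0.2208  0.2434 -0.4842] T [-0.002  -0.0216 -0.0195] q6 1.2707655850847879 op 0.07973586867564927
to tab cm [  0.4922  -5.8479 -19.6783]
theta 0.6905619738170536 rad 0.3037936540345683 lat 0.05802836395173965 tangF(-=load) -0.2174618478601026 rad -0.4970145405010208
```

apply_moves --commands '[0.6,4.5,0,0,0,0.15,8,0.6,4.5,0,0,0,0.15,8,0.6,4.5,-1,0,0,0,8,0.6,4.5,-2,0,0,0.15,8,0.6,4.5,-2,0,0,0.15,8,0.6,3.5,-2,0,0,0,8,0.2,1,-1,0,0,0,8,0,0,0,0,0,0,8]'

```text
t: 11.88
tool_pos: [0.4976, 0.3058, 0.1936]
orientation: [2.844, 1.319, 0.021]
force: [-0.4, -1.0, -0.3]
opening: 0.0797
```

```bash
python3 lid.py; python3 st.py
python3 - <<'E'
from h import *
s=read_state(); print("to jar cm",(np.array([.499,.318,.025])-s["tool_pos"])*100)
for c in("top","scene"):
    for r in spot_point("jar",c)[:3]: print(c,w(r["point"],c).round(3),r["conf"])
E
```

```text
(np.float64(1.683), array([0.029, 0.116]), 1837, 11.925)
(np.float64(1.683), array([0.029, 0.115]), 1812, 11.975)
t 11.975 pos [0.4982 0.3053 0.195 ] psi 0.867375444898862 z [ 0.0167  0.001  -0.9999] F [-0.8194  0.3852  0.4349] T [-0.0659 -0.0307 -0.0493] q6 1.1703033506866984 op 0.0797428208891164
to tab cm [ -3.7214 -33.327  -11.7042]
theta 0.6291924907162312 rad 0.1987667769026143 lat 0.326949594391609 tangF(-=load) -0.10471436205531522 rad 0.8828956809247056
to jar cm [  0.07857946   1.27295608 -17.00415412]
top [0.472 0.42  0.002] 0.88
top [ 0.5    0.321 -0.006] 0.84
top [0.402 0.329 0.   ] 0.61
scene [ 0.475  0.415 -0.002] 0.96
scene [ 0.402  0.329 -0.003] 0.75
scene [0.499 0.319 0.002] 0.68
```

apply_moves --commands '[0.1,1.3,-3,0,0,0,8,0,0,-3,0,0.016,0,8,0,0,-2.5,0,0,0,8,0,0,0,0,0,0,8,0,0,0,0,0,0,8]'

```text
t: 12.7
tool_pos: [0.5042, 0.3158, 0.1167]
orientation: [-2.854, -1.31, -0.021]
force: [0.2, 0.3, 0.2]
opening: 0.0802
```

```bash
python3 st.py
python3 - <<'E'
from h import *
s=read_state(); print("to jar cm",(np.array([.4995,.3190,.025])-s["tool_pos"])*100)
E
```

```text
t 12.7 pos [0.5042 0.3158 0.1167] psi 0.860613666000665 z [ 0.0121  0.0063 -0.9999] F [0.17   0.2872 0.1688] T [-0.0502 -0.0723  0.0021] q6 1.1834790091601988 op 0.08015019633185697
to tab cm [ -4.3184 -34.3818  -3.8709]
theta 0.25441702678272893 rad 0.15510325795807817 lat 0.33671767128964564 tangF(-=load) 0.21339515343838006 rad -0.14973564460892808
to jar cm [-0.46843207  0.3181973  -9.17089761]
```

apply_moves --commands '[-0.5,0.3,0,-0.006,0.012,0,8,0,0,-2,0,0,0,8,0,0,-2.5,0,0,0,8,0,0,-2.5,0,0,0,8,0,0,-1,0,0,0,8,0,0,0,0,0,0,8]'

```text
t: 13.45
tool_pos: [0.5002, 0.3199, 0.0358]
orientation: [-2.855, -1.311, -0.008]
force: [-0.1, -0.2, 0.3]
opening: 0.0801
```

```bash
python3 st.py
python3 - <<'E'
from h import *
s=read_state(); print("to jar cm",(np.array([.4995,.3190,.025])-s["tool_pos"])*100)
a,_=read_camera("scene");b,_=read_camera("top")
cv2.imwrite("pics/j1.png",np.hstack([cv2.resize(a[110:220,330:460],(390,330)),cv2.resize(b[180:290,100:230],(390,330))]))
E
```

```text
t 13.45 pos [0.5002 0.3199 0.0358] psi 0.8610028938105265 z [ 0.0043  0.0024 -1.    ] F [-0.0617 -0.2012  0.3461] T [-0.048 -0.014 -0.024] q6 1.1922906624211638 op 0.08012679596613084
to tab cm [ -3.9204 -34.7927   4.2199]
theta -0.27285890830583986 rad 0.15562987649114354 lat 0.3412722526058023 tangF(-=load) 0.3553661987803812 rad -0.014275940695851853
to jar cm [-0.07042459 -0.09271696 -1.08011179]
```

View pics/j1.png

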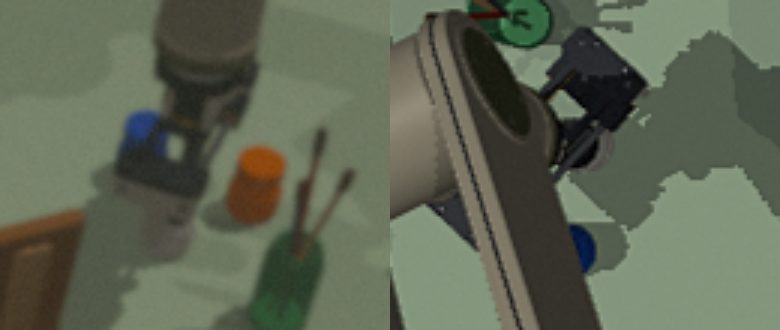

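The gripper straddles the white jar; blue and orange stand clear. I lower 1 cm and close.

apply_moves --commands '[0,0,-1,0,0,0,8,0,0,0,0,0,0,4,0,0,0,0,0,0,4,0,0,0,0,0,0,4,0,0,0,0,0,0,4]' --squeeze 20

```text
t: 14.18
tool_pos: [0.5028, 0.3213, 0.0291]
orientation: [-2.854, -1.311, -0.018]
force: [0.3, -0.0, -1.1]
opening: 0.0477
```

```bash
python3 st.py
```

```text
t 14.175 pos [0.5028 0.3213 0.0291] psi 0.8609459111177102 z [ 0.0099  0.0054 -0.9999] F [ 0.2763 -0.0427 -1.1442] T [-0.0376 -0.0772 -0.0557] q6 1.1923215953765083 op 0.04774978969247626
to tab cm [ -4.1811 -34.9322   4.8854]
theta -0.3186120425662651 rad 0.15474071359299654 lat 0.34234617456210237 tangF(-=load) -1.1713495648024974 rad 0.10163290175122912
```

apply_moves --commands '[0,0,1,0,0,0,4,0,0,3,0,0,0,4,0,0,4,0,0,0,4,0,0,4,0,0,0,4,0,0,3,0,0,0,4,0,0,0,0,0,0,4]'

```text
t: 14.92
tool_pos: [0.5014, 0.3204, 0.1858]
orientation: [-2.854, -1.311, -0.017]
force: [0.7, -0.8, -1.5]
opening: 0.0478
```

apply_moves --commands '[-1,-4,0.5,0,0,-0.12,4,-1,-4.5,0.5,0,0,-0.12,4,-1,-4.5,0,0,0,-0.12,4,-1,-4.5,0,0,0,-0.12,4,-1,-4.5,0,0,0,-0.12,4,-1,-4.5,0,0,0,-0.12,4,-1,-4.5,0,0,0,0,4,0,0,0,0,0,0,4]'

```text
t: 15.92
tool_pos: [0.4223, 0.0013, 0.1829]
orientation: [3.134, 0.185, -0.006]
force: [1.0, 0.5, -0.6]
opening: 0.048
```

```bash
python3 st.py
python3 - <<'E'
from h import *
a,_=read_camera("scene");b,_=read_camera("top")
cv2.imwrite("pics/c1.png",np.hstack([cv2.resize(a[60:280,180:400],(400,400)),cv2.resize(b[100:300,190:390],(400,400))]))
E
```

```text
t 15.925 pos [0.4223 0.0013 0.1829] psi 0.11806874556300002 z [-0.0037 -0.0026 -1.    ] F [ 1.0295  0.4615 -0.6342] T [ 0.0402  0.0271 -0.0471] q6 1.3371652702284182 op 0.048001623154413024
to tab cm [  3.8736  -2.9268 -10.486 ]
theta 0.35918857122580744 rad 0.2846231214326085 lat 0.032394286134524136 tangF(-=load) -0.21710210069345595 rad -1.2260903367529237
```

View pics/c1.png

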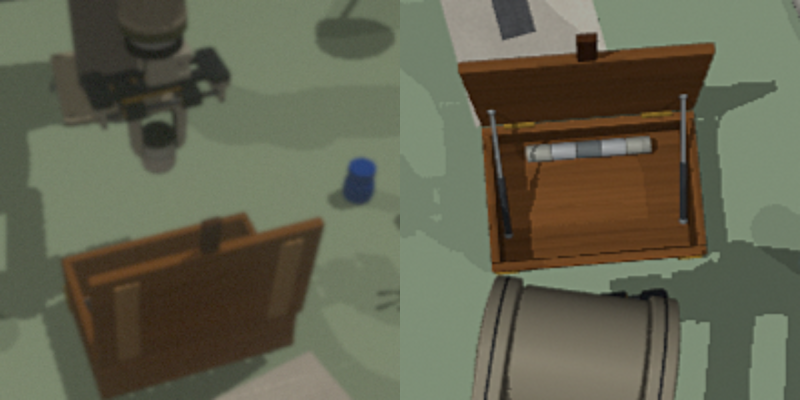

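apply_moves --commands '[0,-3.2,0,0,0,-0.015,4,0,0,0,0,0,0,4,3.5,0.35,0,0,0,0,4,3.5,0.35,0,0,0,0,4,3.5,0.35,0,0,0,0,4,2.5,0.25,0,0,0,0,4,0,0,0,0,0,0,4,0,0,0,0,0,0,4]'

```text
t: 17.02
tool_pos: [0.5565, -0.0019, 0.1779]
orientation: [-3.132, -0.186, 0.014]
force: [-0.7, 0.3, -1.2]
opening: 0.0479
```

```bash
python3 st.py; python3 -c "
from h import *
print((np.array([.565,-.017,.041])-read_state()['tool_pos'])*100)"; python3 lid.py
```

```text
t 17.025 pos [ 0.5565 -0.0019  0.1779] psi 0.11890639731610496 z [-0.0092  0.0039 -1.    ] F [-0.7018  0.3451 -1.1782] T [ 0.0277 -0.0416  0.0331] q6 1.3540376193721604 op 0.047947045631791786
to tab cm [-9.5498 -2.6146 -9.9929]
theta 0.6495849621443943 rad 0.1671153722995784 lat 0.015356956392717017 tangF(-=load) -1.3390533170714372 rad -0.18500846792025286
[  0.85019077  -1.5146336  -13.69290479]
(np.float64(1.676), array([0.028, 0.11 ]), 1589, 17.075)
(np.float64(1.676), array([0.028, 0.11 ]), 1593, 17.125)
```

apply_moves --commands '[0.5,-1.4,0,0,-0.008,-0.01,4,0,0,0,0,0,0,4,0,0,-2.5,0,0,0,4,0,0,-2.5,0,0,0,4,0,0,-2.5,0,0,0,4,0,0,-2,0,0,0,4,0,0,0,0,0,0,4,0,0,0,0,0,0,4]'

```text
t: 18.12
tool_pos: [0.5616, -0.0202, 0.0845]
orientation: [-3.135, -0.16, -0.01]
force: [0.2, 0.2, -0.6]
opening: 0.0478
```

```bash
python3 st.py; python3 -c "
from h import *
print((np.array([.565,-.017,.041])-read_state()['tool_pos'])*100)"
```

```text
t 18.125 pos [ 0.5616 -0.0202  0.0845] psi 0.10228801966217478 z [ 0.0059  0.0032 -1.    ] F [ 0.158   0.1701 -0.5993] T [ 0.0236 -0.0076 -0.0407] q6 1.3374402603250097 op 0.047843801987863775
to tab cm [-10.0556  -0.7828  -0.6478]
theta 0.062210391998531615 rad 0.1262868593880596 lat -0.0033428982264744767 tangF(-=load) -0.5872368545375997 rad -0.21159647193887182
[ 0.34443313  0.31718683 -4.34777272]
```

apply_moves --commands '[0.2,0.2,-1.2,0,0,0,4,0,0,-1.2,0,0,0,4,0,0,-0.8,0,0,0,4,0,0,0,0,0,0,4,0,0,0,0,0,0,4]'

```text
t: 18.75
tool_pos: [0.5649, -0.0182, 0.0522]
orientation: [-3.135, -0.16, -0.014]
force: [-0.7, -0.9, -1.4]
opening: 0.0481
```

apply_moves --commands '[0,0,-0.3,0,0,0,4,0,0,0,0,0,0,4]'

```text
t: 19.0
tool_pos: [0.5653, -0.0182, 0.0495]
orientation: [-3.135, -0.16, -0.015]
force: [0.9, -0.4, -1.3]
opening: 0.0478
```

apply_moves --commands '[0,0,-0.3,0,0,0,4,0,0,-0.2,0,0,0,4,0,0,0,0,0,0,4]'

```text
t: 19.38
tool_pos: [0.5655, -0.0183, 0.0445]
orientation: [-3.135, -0.16, -0.016]
force: [-1.0, -1.3, -0.5]
opening: 0.0478
```

apply_moves --commands '[0,0,-0.2,0,0,0,4,0,0,0,0,0,0,4]'

```text
t: 19.62
tool_pos: [0.5655, -0.0183, 0.0423]
orientation: [-3.135, -0.16, -0.016]
force: [1.5, 0.2, -1.9]
opening: 0.0483
```

apply_moves --commands '[0,0,-0.2,0,0,0,4,0,0,0,0,0,0,4]'

```text
t: 19.88
tool_pos: [0.5663, -0.0182, 0.0412]
orientation: [-3.135, -0.16, -0.019]
force: [0.5, -0.7, -1.4]
opening: 0.0483
```

```bash
python3 avg.py; python3 st.py|head -1
```

```text
meanF [0.24 0.5  1.09] sem [0.16 0.08 0.11]
t 20.375 pos [ 0.5663 -0.0182  0.0411] psi 0.10220325802417166 z [ 0.0117  0.0028 -0.9999] F [-0.5524  0.3311  1.5649] T [ 0.0532 -0.095  -0.0028] q6 1.341395791674212 op 0.048242720003951266
```

The jar touches the floor at the expected height (z 0.041, Fz from −1.3 to +1.1 N). I release it.

apply_moves --commands '[0,0,0,0,0,0,5.4,0,0,0,0,0,0,7.2,0,0,0,0,0,0,7.2,0,0,0,0,0,0,7.2]'

```text
t: 20.88
tool_pos: [0.5655, -0.0183, 0.0404]
orientation: [-3.135, -0.16, -0.016]
force: [-0.1, -0.0, -0.6]
opening: 0.0719
```

```bash
python3 avg.py; python3 st.py|head -1
```

```text
meanF [-0.18  0.27  0.05] sem [0.06 0.15 0.13]
t 21.375 pos [ 0.5656 -0.0183  0.0405] psi 0.10221181701466034 z [ 0.0103  0.0027 -0.9999] F [-0.0436  0.3458 -0.2791] T [ 0.0377 -0.0504  0.0733] q6 1.3413502418192078 op 0.07182067127844066
```

apply_moves --commands '[0,0,1,0,0,0,7.2,0,0,2.5,0,0,0,7.2,0,0,3,0,0,0,7.2,0,0,3,0,0,0,7.2,-1,-0.1,3,0,0,0,7.2,-4,-0.4,1,0,0,0,7.2,-5,-0.5,0,0,0,0,7.2,-5,-0.5,0,0,0,0,7.2]'

```text
t: 22.38
tool_pos: [0.4146, -0.0336, 0.1858]
orientation: [-3.137, -0.162, -0.026]
force: [-1.1, 0.5, 0.7]
opening: 0.0718
```

apply_moves --commands '[-2,-5,0,0,0,0,7.2,0,-5,0,0,0,0,7.2,0,-5,0,0,0,0,7.2,0,0,0,0,0,0,7.2,0,0,0,0,0,0,7.2]'

```text
t: 23.0
tool_pos: [0.3919, -0.1873, 0.1908]
orientation: [3.134, 0.164, 0.038]
force: [0.5, 0.3, -0.6]
opening: 0.0723
```

```bash
python3 st.py|head -1; python3 lid.py
python3 - <<'E'
from h import *
a,_=read_camera("scene");b,d=read_camera("top")
C=np.array([.593,-.014]);ex=np.array([.9947,.1028]);ey=np.array([-.1028,.9947])
for q in("jar","candle","brush_pot","tin_lid"):
    for r in spot_point(q,"top")[:4]:
        X=w(r["point"],"top"); print(q,X.round(3),round(r["conf"],2),"chest",((X[:2]-C)@ex).round(3),((X[:2]-C)@ey).round(3))
P=cloud(d,"top").reshape(-1,3);k=(np.hypot(P[:,0]-.566,P[:,1]+.018)<.04)&(P[:,2]>.06)
J=P[k];print("cap",J.mean(0),np.median(J[:,2]),k.sum()); A=np.c_[J[:,:2]-J[:,:2].mean(0),np.ones(len(J))]; print("slope",np.linalg.lstsq(A,J[:,2],rcond=None)[0])
cv2.imwrite("pics/e1.png",np.hstack([cv2.resize(a[60:280,180:400],(400,400)),cv2.resize(b[100:300,190:390],(400,400))]))
E
```

```text
t 23.0 pos [ 0.3919 -0.1873  0.1908] psi 0.10446512291855868 z [ 0.0243 -0.0022 -0.9997] F [ 0.4559  0.2653 -0.6385] T [0.0173 0.0473 0.0503] q6 0.8916396071469999 op 0.07225829822710945
(np.float64(1.683), array([0.029, 0.116]), 1821, 23.05)
(np.float64(1.683), array([0.029, 0.116]), 1828, 23.1)
jar [0.399 0.331 0.003] 0.91 chest -0.158 0.363
jar [ 0.565 -0.016  0.009] 0.74 chest -0.028 0.001
jar [ 0.471  0.417 -0.001] 0.56 chest -0.077 0.442
candle [ 0.506 -0.335  0.003] 0.9 chest -0.119 -0.31
brush_pot [ 0.614  0.385 -0.003] 0.6 chest 0.062 0.395
tin_lid [ 0.652 -0.371 -0.002] 0.8 chest 0.022 -0.361
cap [ 0.56258865 -0.01986353  0.07416575] 0.0743496983641776 220
slope [ 0.00468061 -0.00587574  0.07416575]
```

View pics/e1.png

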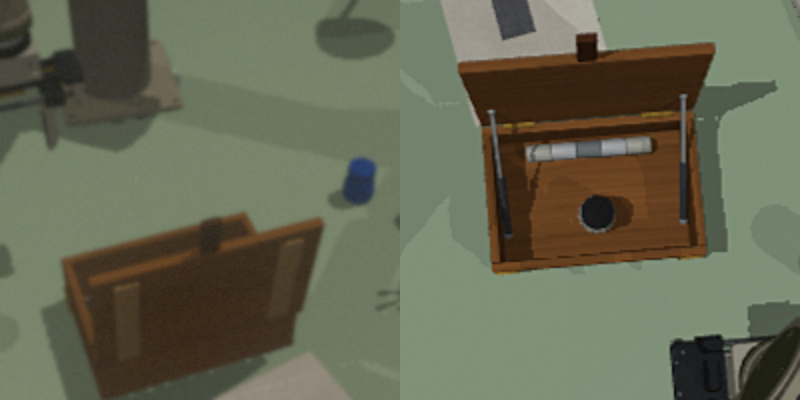

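The jar stands upright on the bare floor: in the top view it is at px (597, 212), its cap is level and 74 mm above the desk (12 + 62). The lid is at 1.68 rad, the bystanders are where they were, and the arm is clear.

```bash
python3 -c "
from plant import *
print(close_job())"
```

```text
the job is handed in; nothing more can be done
None
```

The jar is standing upright in the chest, the lid is open on its struts, and I handed the job in at about 23 s. The hand-in gave no verdict.

- **Lid:** I lifted it by the tab to about 1.08 rad. The load at the tab had gone from −1.5 N to about +0.3 N there. That pull was barely above the sensor noise, so I let go with the fingers still around the tab. The camera then showed the lid rising on its own. At about 1.20 rad by camera I backed the open fingers away along the tab. No contact force showed, but the lid passed 1.25 rad while they were moving out, so I have no direct check of that moment. It settled at 1.68 rad.
- **Jar:** I took the white, black-capped jar, lowered it until it touched the chest floor, and released it. My last check put it at chest x −0.028, y 0.001 m. The cap was 74 mm above the desk, which matches the floor plus the jar's height, and its slope was below 0.01 rad. The network's own estimate put the jar's underside at 9 mm rather than 12 mm, which is within its error.
- **Other things:** The candle, brush pot and tin lid measured within about 5 mm of where they started. The blue and orange look-alikes had not moved. The arm was clear of everything.

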